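# Weigh the salt shaker on the beam scale

### The job

Weigh the salt shaker on the beam scale: stand it upright in the pan without banging it down and let go of it. Then slide the poise along the notched beam by nudging its knob lightly from the side (push it, do not clamp it, so that the beam stays free to swing) until the pointer comes to rest by itself on the broad middle mark. Leave the spice jar, the cream jug and the pepper mill where they stand.

Things in the scene. Friction and masses are not known exactly. Their poses are not given: they have to be found in the camera images.
- salt_shaker: the thing to weigh: round glass salt shaker with a steel cap, 44 mm in diameter, 90 mm tall, stands upright; origin at the centre of its underside, z up. It weighs 0.12 to 0.22 kg (how full it is differs).
- scale: fixed beam scale: white base 110x270x26 mm, column 155 mm high. Origin on the worktop under the beam's pivot, z up. Pivot 140 mm above it, turning about the scale's x; the level beam lies along y: pan at +y, 130 mm from the pivot, notched arm with the poise at -y, ending 220 mm from it. Pointer and white plate with marks are on its -x face.
- beam (a joint): tilt of the beam, 0 = level, pointer at the middle of the broad mark; -0.12 = pan fully down (stop), +0.12 = poise end fully down (stop). Between the stops each notch of the poise changes it by about 0.06; left free it settles in about 1 to 1.5 s.
- pan_centre (a point): centre of the pan's flat floor: a round steel pan, 104 mm clear inside, with a rim 10 mm high, about 170 mm above the worktop. It moves up and down with the beam by 16 mm either way but is kept level, and where the load stands in it makes no difference.
- poise (a joint): place of the poise on the notched arm, 0 (60 mm from the pivot) to 0.120 (outer stop), growing to the scale's -y. 16 notches 8 mm apart: 0, 0.008, ... 0.120. A sprung pawl holds it in a notch; once over 4 mm past one it snaps on into the next. Moving it takes about 4 N along the beam. The empty scale balances at 0, the loaded one between 0.06 and 0.11.
- poise_knob (a point): centre of the top of the poise's knob. The poise is a dark steel block, 34 mm along the beam, 37 mm wide, straddling the beam; on it stands a steel knob 22 mm long along the beam, 16 mm wide, 46 mm tall above the block, to be pushed on the two faces that look along the beam. It rises and sinks with the beam by up to 22 mm.
- pointer_tip (a point): lower tip of the thin dark pointer, 2.5 mm wide and 97 mm long, that hangs down from the pivot in front of the white plate; it swings towards the pan (scale +y) when the poise end is down
- mid_mark (a point): middle of the broad black mark, 8 mm wide, on the white plate straight below the pivot; the thin grey marks lie 12, 18 and 24 mm to either side of it
- spice_jar: spice jar with a dark cap, 44 mm in diameter, 96 mm tall, to be left alone; origin at the centre of its underside
- cream_jug: white ceramic jug, 67 x 103 x 85 mm, to be left alone; origin at its underside
- pepper_mill: wooden pepper mill, 58 mm in diameter, 170 mm tall, to be left alone; origin at the centre of its underside

How it is judged:
On the way, in this order (a step that is already met when the one before it is completed fails the run):
1. the salt shaker stands upright in the pan and has been let go (horizontal distance between salt_shaker and pan_centre below 0.04 m and z of salt_shaker in the frame of pan_centre between -0.006 and 0.006 m and angle between salt_shaker's own z axis and vertical below 0.15 rad and contact force between the fingers and salt_shaker below 0.1 N), for 0.3 s.
2. the pointer rests on the middle mark with the poise and beam free of the robot (value of joint beam between -0.042 and 0.042 rad and velocity of joint beam between -0.05 and 0.05 rad/s and contact force between each of the fingers, the arm and scale below 0.1 N), for 0.3 s.
At the end, for the whole second after the job is handed in: The salt shaker stands upright (within 0.15 rad) on the pan's floor, its axis within 40 mm of the pan's centre; the beam is at rest, within 0.042 rad of level, so that the middle of the pointer's tip is on the 8 mm wide middle mark (horizontal distance between salt_shaker and pan_centre below 0.04 m and z of salt_shaker in the frame of pan_centre between -0.006 and 0.006 m and angle between salt_shaker's own z axis and vertical below 0.15 rad and value of joint beam between -0.042 and 0.042 rad and velocity of joint beam between -0.05 and 0.05 rad/s); the robot touches nothing.
It fails at once if the robot presses on the scale, its beam or its poise with more than 20 N (contact force between any of the fingers, the arm and scale above 20 N).
It fails at once if the salt shaker is banged down on or pressed against the scale with more than 15 N (contact force between salt_shaker and scale above 15 N).
It fails at once if the spice jar, cream jug or pepper mill is shifted by more than 30 mm (distance of any of spice_jar, cream_jug, pepper_mill from where it was at the start of the episode above 0.03 m).
It also fails if it takes over 72 s, if anything falls off the work surface, if the arm or the gripper's body presses on something with over 40 N, if the wrist force passes 120 N, or if a joint passes its speed limit or range.

### The arm

A 7-joint arm with a two-finger parallel gripper is mounted at the origin on a cart in front of the work surface, level with it; the furniture and walls round the work are solid. World frame = base frame: x ahead of the robot, y to its left, z up, the work surface at z = 0. Lengths are in m, angles in rad, forces in N, time in s.
With the tool pointing down it reaches from about 0.4 to 0.85 m from the base axis. Payload 10.4 kg.
Tool frame: the origin (TCP) lies where the fingers leave the gripper's body, on its centre line; the fingertips stand env.nose_length ahead of it and the grasp point (between the pads) lies 51 mm ahead of it (env.nose_length is the distance from the TCP to the fingertips, in m); z points along the fingers, y is the line along which they close (so a half turn about z gives the same grasp; the last joint's range is limited). The gripper opens to 87 mm and grips with 3 to 60 N. Pads are 19 mm wide; open, the fingers measure 117 mm over their backs; the gripper's body (75 mm by 190 mm) begins 51 mm behind the grasp point.
Start: joints at [-0.023, 0.332, -0.065, 1.46, 0.022, 1.35, -0.088], TCP at [0.625, 0, 0.292] pointing down, gripper open.
Joint ranges: [-2.6, 2.6], [-0.5, 2.12], [-1.47, 1.34], [0.16, 2.42], [-1.27, 4.41], [0.06, 2.06], [-2.6, 2.6]. Speed limits (rad/s): [2.22, 2.22, 2.79, 2.79, 3.14, 3.14, 3.14].

### API

Orientations are given as a unit quaternion [x, y, z, w].
In Python, from cell import env gives the robot as it stands. The module is installed in compiled form; this text tells all that it offers.
- The arm moves only by the tool send_rows, never from a script. Its argument "series" is text: rows parted by semicolons, each of 6 numbers parted by spaces: the shift along the tool's x, y, z in m, then the turn, a rotation vector about the tool's x, y, z in units of 8 degrees (1.0 is 8 degrees). In form: x y z wx wy wz; .... A call has 1 to 12 rows; each row shifts and turns the commanded pose from where the row before left it, along the tool's axes as they then stand; what a row does not reach is not made up. A row lasts 1/10 s, in which the tool goes at most 50 mm and 8.59 degrees, less where a joint would pass 70% of its speed; a pose out of reach is approached as far as the arm can. A call with a gripper value outside its range is refused whole. "fingers" is the opening, from -1 (shut) to 1 (fully open), set as the call begins (left out, the last holds). The fingers move at their own pace and stop on an object; "newtons" is the grip in N (left out, the last holds). Time passes only in rows, so rows that do not move let the fingers close. It gives the time, the measured TCP pose, the force, the opening and the grip force at its end, in the units of the state.
- env.sense(): the state, without advancing time (a new reading comes with each control period).
- env.grab_frame(name): name is "scene" or "side" or "wrist"; returns a dict with "pixels" (400x640x3 uint8, blue, green, red), "mtx" (3x3 intrinsics, pixels), "extrinsics" (4x4, takes a point from camera to world coordinates); the wrist camera has in their place "mount" (4x4, takes a point from camera to tool coordinates, whose origin is the TCP and whose axes are the flange's). Camera axes: x right, y down, z forward; pixel columns grow to the right and rows downward; lengths in m; the calibration is good to about 2 mm. A picture is of the moment at which its call begins: read the wrist's pose just before it. There is no depth.
- env.close_job(): hands the job in; it is judged then, once.
The state is a dict: "time_s": time; "joints": joint angles; "joint_velocities": joint speeds; "joint_efforts": joint torques, N m; "tcp_pos": TCP position; "ee_rot": TCP orientation; "contact_force": force on the tool from outside, world axes, zero at the start; "ft_torque": the same for the moment, N m; "opening": finger opening in m; "grasp_force": force on a finger pad.
Only numpy, scipy, OpenCV 4.12 (cv2) and the standard library are available. Lean on these libraries where they do the work, as an engineer would, in place of code of your own. Each camera call takes 0.05 s, during which the arm holds its last target. There are 200 camera calls.

## Working session

There is one attempt and no reset: what is moved stays moved. The work goes in short steps, Python scripts to look and compute and a tool call to move; the robot and the scene stay as the last step left them, time stands still between calls to the robot, and variables do not carry over. Pictures are saved under pics/ and viewed, at most 10 in all, crops included, and the job is handed in when it is done.

Besides the shell and the picture viewer there is one more tool, called after ">>>" as name(argument=value, ...) on one line, values as JSON. send_rows: Moves the arm, as the interface text tells. Its arguments: {"type":"object","properties":{"series":{"type":"string"},"fingers":{"type":"number"},"newtons":{"type":"number"}},"required":["series"]}

```bash
mkdir -p pics; cat > h.py <<'E'
import numpy as np, cv2
from scipy.spatial.transform import Rotation as R
from cell import env
def snap(n,f):
    s=env.sense(); d=env.grab_frame(n); cv2.imwrite('pics/'+f,d['pixels'])
    if 'extrinsics' in d: E=np.array(d['extrinsics'])
    else:
        T=np.eye(4);T[:3,:3]=R.from_quat(s['ee_rot']).as_matrix();T[:3,3]=s['tcp_pos'];E=T@np.array(d['mount'])
    np.savez('pics/'+f+'.npz',K=d['mtx'],E=E); return d
def ray(f,u,v):
    z=np.load('pics/'+f+'.npz');E=z['E'];d=E[:3,:3]@np.linalg.solve(z['K'],[u,v,1]);return E[:3,3],d/np.linalg.norm(d)
def atz(f,u,v,h):
    o,d=ray(f,u,v);return o+d*(h-o[2])/d[2]
def tri(*a):
    A=0;b=0
    for f,u,v in a:
        o,d=ray(f,u,v);P=np.eye(3)-np.outer(d,d);A=A+P;b=b+P@o
    return np.linalg.solve(A,b)
E
python3 - <<'E'
from h import *
for n in('scene','side','wrist'):snap(n,n+'0.png')
print(env.sense(),env.nose_length)
for n in('scene','side','wrist'):print(n,np.load('pics/'+n+'0.png.npz')['E'].round(3))
E
```

```text
{'time_s': 0.15, 'joints': array([-0.02261998,  0.33271848, -0.06471656,  1.46073026,  0.02160489,
        1.34990191, -0.08851551]), 'joint_velocities': array([ 9.84227123e-05, -8.73870439e-04,  1.64848760e-05, -2.76959732e-03,
       -1.54601281e-03, -4.46014591e-04, -5.83040357e-04]), 'joint_efforts': array([ 1.82067095e-03, -6.23630190e+01,  2.54254905e-02, -3.90143681e+01,
       -6.11935230e-02,  3.71907104e-02, -1.53469024e-06]), 'tcp_pos': array([6.24787107e-01, 2.38794885e-05, 2.91650505e-01]), 'ee_rot': array([ 7.07093343e-01,  7.07120019e-01, -3.91094263e-04, -3.59472012e-04]), 'contact_force': array([ 0.08745091, -0.74488882,  0.22553096]), 'ft_torque': array([ 0.04562946, -0.01320908,  0.02356519]), 'grasp_force': 0.0, 'opening': 0.08689169480644776} 0.0697
scene [[ 0.601 -0.386  0.7   -0.276]
 [-0.799 -0.284  0.529 -0.646]
 [-0.006 -0.878 -0.479  0.697]
 [ 0.     0.     0.     1.   ]]
side [[-0.646 -0.339  0.684 -0.315]
 [-0.764  0.299 -0.572  0.744]
 [-0.01  -0.892 -0.452  0.745]
 [ 0.     0.     0.     1.   ]]
wrist [[ 1.     0.    -0.     0.626]
 [ 0.    -0.957 -0.289  0.08 ]
 [-0.     0.289 -0.957  0.383]
 [ 0.     0.     0.     1.   ]]
```

View pics/scene0.png

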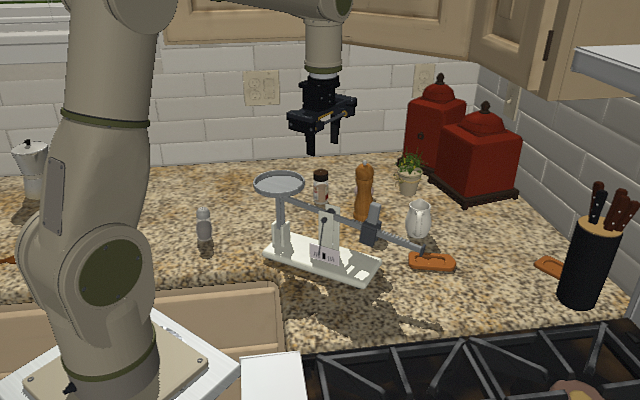

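View pics/side0.png

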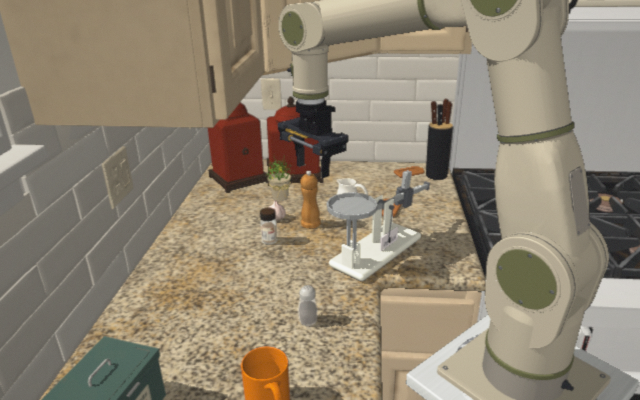

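The scene view shows the salt shaker at (204,223), pan at (279,184), poise near (371,225) with the poise end down. The side view shows the shaker at (308,305) and the pan at (353,206). I'll enlarge both.

```bash
python3 - <<'E'
import cv2
a=cv2.imread('pics/scene0.png')[155:295,185:445];b=cv2.imread('pics/side0.png')[160:335,240:440]
cv2.imwrite('pics/c1.png',cv2.resize(a,None,fx=3,fy=3,interpolation=2));cv2.imwrite('pics/c2.png',cv2.resize(b,None,fx=3.4,fy=3.4,interpolation=2)[:595])
E
```

```text
(no output)
```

View pics/c1.png

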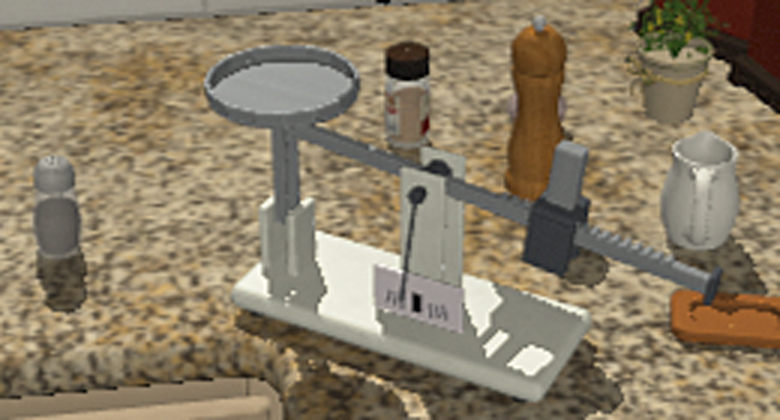

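View pics/c2.png

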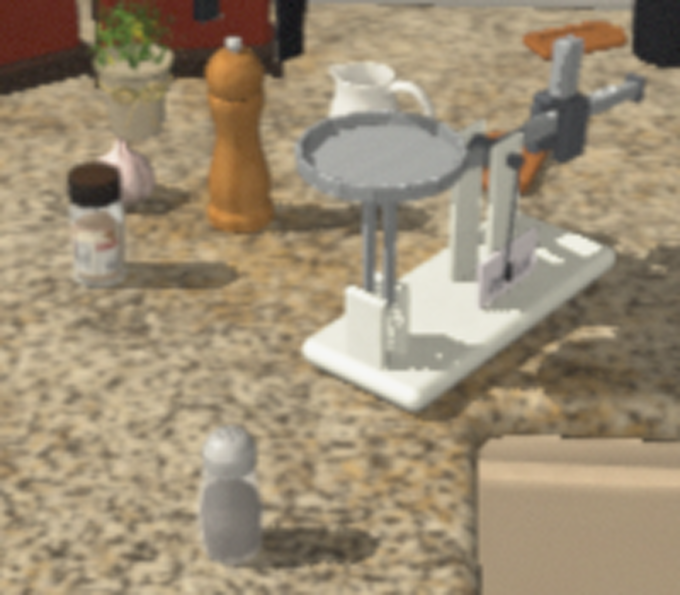

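```bash
python3 - <<'E'
from h import *
def T(a,b):
    S=('scene0.png',185+a[0]/3,155+a[1]/3);D=('side0.png',240+b[0]/3.4,160+b[1]/3.4)
    p=tri(S,D); return p.round(4)
for n,a,b in [('captop',(53,161),(229,435)),('pan rim',(282,81),(381,150)),('knob',(573,146),(568,42)),('mark',(416,302),(508,270)),('pivhead',(417,194),(513,160)),('end',(712,285),(638,88)),('jar',(407,50),(95,172)),('mill',(539,20),(234,40))]:print(n,T(a,b))
# shaker axis from mid-body at z=.045
print(atz('scene0.png',185+55/3,155+208/3,.045),atz('side0.png',240+231/3.4,160+498/3.4,.045))
for x,y in [(235,297),(538,398),(590,322)]: print(atz('scene0.png',185+x/3,155+y/3,.015))
for x,y in [(304,352),(416,408),(614,255)]: print(atz('side0.png',240+x/3.4,160+y/3.4,.015))
E
```

```text
captop [0.3937 0.2023 0.0859]
pan rim [0.4657 0.0079 0.1911]
knob [ 0.5033 -0.2245  0.1938]
mark [ 0.4604 -0.1231  0.0446]
pivhead [ 0.4612 -0.1225  0.1401]
end [ 0.5154 -0.3328  0.1155]
jar [0.7223 0.0764 0.0961]
mill [ 0.7211 -0.066   0.1677]
[0.38487973 0.1974322  0.045     ] [0.38666764 0.2081759  0.045     ]
[0.41015245 0.01944534 0.015     ]
[ 0.44779354 -0.2398451   0.015     ]
[ 0.54959964 -0.22463181  0.015     ]
[0.51495743 0.03773439 0.015     ]
[0.40941575 0.02404605 0.015     ]
[ 0.45608087 -0.24350372  0.015     ]
```

View pics/wrist0.png

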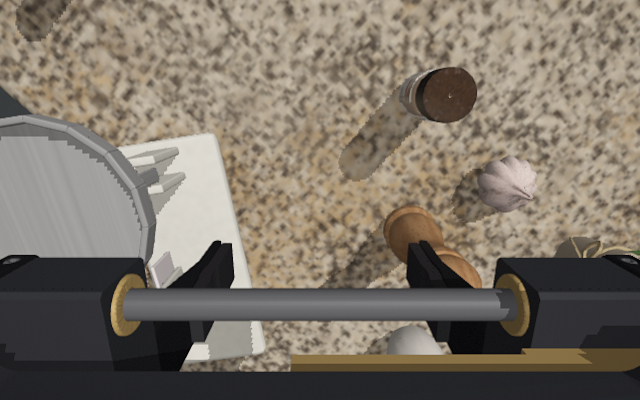

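The wrist view shows the pan at left, plus the jar cap (447,95), pepper mill and jug. All of these are well away from the shaker, so I'll hover over it and measure again.

>>> send_rows(series="0.025 -0.030 0.004 0 0 0;0.025 -0.030 0.004 0 0 0;0.025 -0.030 0.004 0 0 0;0.025 -0.030 0.004 0 0 0;0.025 -0.030 0.004 0 0 0;0.025 -0.030 0.004 0 0 0;0.025 -0.030 0.004 0 0 0;0.028 -0.029 0.004 0 0 0;0 0 0 0 0 0;0 0 0 0 0 0", fingers=1, newtons=15)

```text
time_s: 1.15
tcp_pos: [0.3857, 0.2032, 0.2603]
ee_rot: [0.707, 0.708, 0.0, 0.0]
contact_force: [1.0, 0.4, 0.1]
opening: 0.087
grasp_force: 0.0
```

```bash
python3 - <<'E'
from h import *
snap('wrist','w1.png');print(atz('side0.png',266,360,.095))
E
```

```text
[0.26968431 0.3927338  0.095     ]
```

View pics/w1.png

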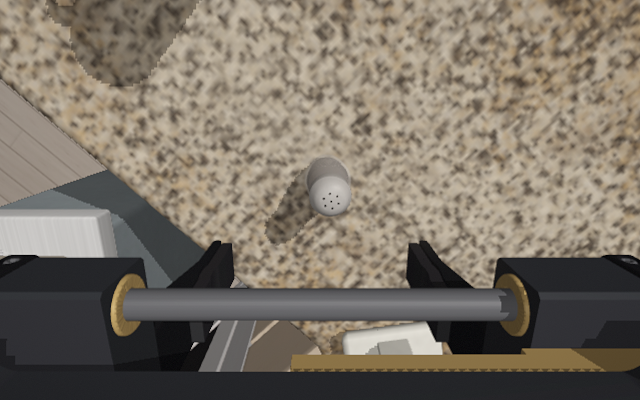

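The shaker's cap centre (its holes) is at about (331,202).

```bash
python3 - <<'E'
from h import *
print(atz('w1.png',331,202,.088), tri(('w1.png',331,202),('scene0.png',185+53/3,155+161/3),('side0.png',240+229/3.4,160+433/3.4)))
print(atz('w1.png',329,168,.03))
E
```

```text
[0.39564015 0.20345922 0.088     ] [0.39478314 0.20237425 0.08602589]
[0.3954819 0.218581  0.03     ]
```

>>> send_rows(series="0 0.009 0.02 0 0 0;0 0 0.025 0 0 0;0 0 0.025 0 0 0;0 0 0.025 0 0 0;0 0 0.025 0 0 0;0 0 0.025 0 0 0;0 0 0.018 0 0 0;0 0 0 0 0 0;0 0 0 0 0 0")

```text
time_s: 2.1
tcp_pos: [0.3957, 0.2025, 0.0975]
ee_rot: [0.708, 0.707, -0.0, -0.0]
contact_force: [1.1, 0.1, -0.0]
opening: 0.087
grasp_force: 0.0
```

>>> send_rows(series="0 0 0 0 0 0;0 0 0 0 0 0;0 0 0 0 0 0;0 0 0 0 0 0;0 0 0 0 0 0;0 0 0 0 0 0;0 0 -0.01 0 0 0;0 0 -0.02 0 0 0;0 0 0 0 0 0;0 0 0 0 0 0", fingers=-1)

```text
time_s: 3.1
tcp_pos: [0.3952, 0.203, 0.1275]
ee_rot: [0.707, 0.707, 0.0, 0.0]
contact_force: [-0.5, 0.0, -2.1]
opening: 0.0409
grasp_force: 14.7
```

>>> send_rows(series="0 0 -0.04 0 0 0;0 0 -0.04 0 0 0;0 0 -0.04 0 0 0;0 0 -0.04 0 0 0;-0.02 0.006 -0.04 0 0 0;-0.035 0.013 0 0 0 0;-0.035 0.013 0 0 0 0;-0.035 0.013 0 0 0 0;-0.035 0.013 0 0 0 0;-0.035 0.013 0 0 0 0;0 0 0 0 0 0;0 0 0 0 0 0")

```text
time_s: 4.3
tcp_pos: [0.4659, 0.0075, 0.3262]
ee_rot: [0.708, 0.706, -0.001, -0.001]
contact_force: [0.1, 0.2, -2.4]
opening: 0.0406
grasp_force: 14.7
```

```bash
python3 - <<'E'
from h import *
a=snap('scene','s2.png')['pixels'];b=snap('side','d2.png')['pixels']
c=np.hstack([cv2.resize(a[100:300,220:400],None,fx=2.2,fy=2.2,interpolation=2),cv2.resize(b[80:280,270:450],None,fx=2.2,fy=2.2,interpolation=2)])
cv2.imwrite('pics/c3.png',c)
E
```

```text
(no output)
```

View pics/c3.png

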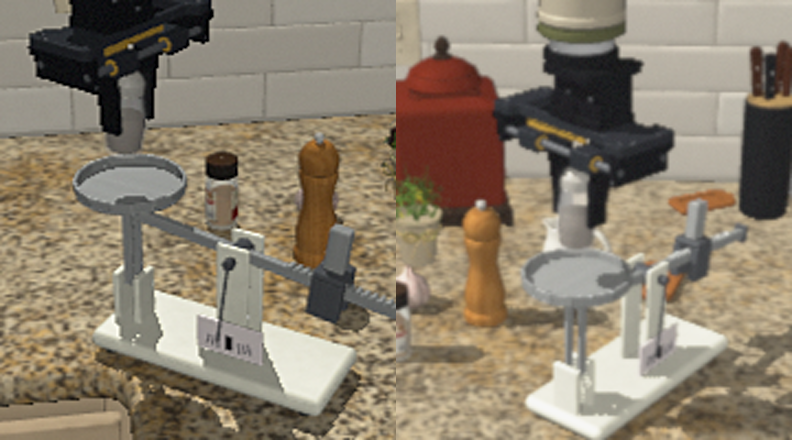

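The shaker hangs centred over the pan, at (125,150) above the pan centre (130,185). I'll lower it gently.

>>> send_rows(series="0 0 0.012 0 0 0;0 0 0.012 0 0 0;0 0 0.010 0 0 0;0 0 0.004 0 0 0;0 0 0.004 0 0 0;0 0 0.004 0 0 0;0 0 0.004 0 0 0;0 0 0.004 0 0 0;0 0 0.004 0 0 0;0 0 0.004 0 0 0;0 0 0 0 0 0")

```text
time_s: 5.5
tcp_pos: [0.4659, 0.008, 0.2647]
ee_rot: [0.707, 0.707, -0.0, -0.0]
contact_force: [0.2, -0.5, -1.1]
opening: 0.0409
grasp_force: 14.7
```

>>> send_rows(series="0 0 0.003 0 0 0;0 0 0.003 0 0 0;0 0 0.002 0 0 0;0 0 0 0 0 0;0 0 0 0 0 0")

```text
time_s: 6.0
tcp_pos: [0.466, 0.008, 0.2573]
ee_rot: [0.707, 0.707, 0.0, 0.0]
contact_force: [0.3, 0.1, 0.1]
opening: 0.0404
grasp_force: 14.7
```

>>> send_rows(series="0 0 0 0 0 0;0 0 0 0 0 0;0 0 0 0 0 0;0 0 0 0 0 0;0 0 -0.015 0 0 0;0 0 -0.03 0 0 0;0 0 -0.04 0 0 0;0 0 -0.04 0 0 0;0 0 0 0 0 0;0 0 0 0 0 0", fingers=0.7)

```text
time_s: 7.0
tcp_pos: [0.4662, 0.0081, 0.3828]
ee_rot: [0.707, 0.707, 0.001, 0.001]
contact_force: [-0.4, 0.7, -0.5]
opening: 0.0739
grasp_force: 0.0
```

```bash
python3 - <<'E'
from h import *
a=snap('scene','s3.png')['pixels'];b=snap('side','d3.png')['pixels']
c=np.hstack([cv2.resize(a[130:300,240:440],None,fx=2.4,fy=2.4,interpolation=2),cv2.resize(b[130:300,315:445],None,fx=2.4,fy=2.4,interpolation=2)])
cv2.imwrite('pics/c4.png',c)
E
```

```text
(no output)
```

View pics/c4.png

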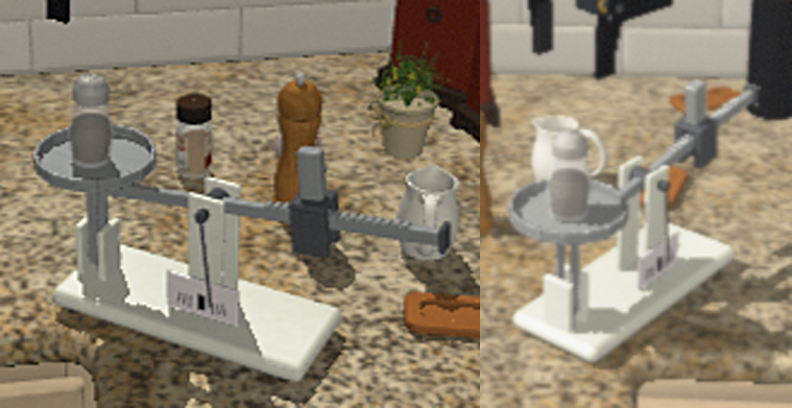

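The shaker stands in the pan, let go, with the pan down and the pointer tip at (211,307), right of the mark. The knob top is at (313,150) in the left panel and (695,84) in the right panel.

```bash
python3 - <<'E'
from h import *
k=tri(('s3.png',240+313/2.4,130+151/2.4),('d3.png',315+215/2.4,130+85/2.4))
e=tri(('s3.png',240+446/2.4,130+237/2.4),('d3.png',315+275/2.4,130+97/2.4))
p=np.array([.4657,.0079]); u=np.array([.147,-.989])
print(k,e,(k[:2]-p)@u-.13,(e[:2]-p)@u-.13)
E
```

```text
[ 0.50140463 -0.21116396  0.21695478] [ 0.51550934 -0.33396639  0.16542091] 0.09190284199761917 0.21542782876017497
```

>>> send_rows(series="-0.035 0.006 0 0 0 0;-0.035 0.006 0 0 0 0;-0.035 0.006 0 0 0 0;-0.035 0.006 0 0 0 0;-0.035 0.005 0 0 0 -0.53;0 0 0.03 0 0 -0.53;0 0 0.03 0 0 0;0 0 0.03 0 0 0;0 0 0.023 0 0 0;0 0 0 0 0 0;0 0 0 0 0 0", fingers=-1)

```text
time_s: 8.2
tcp_pos: [0.4948, -0.1669, 0.2691]
ee_rot: [0.653, 0.757, -0.0, -0.001]
contact_force: [0.4, 0.2, 0.8]
opening: 0.0015
grasp_force: 0.0
```

```bash
python3 - <<'E'
from h import *
s=env.sense();print(s['tcp_pos'],R.from_quat(s['ee_rot']).as_matrix().round(3),s['opening'],s['contact_force'])
a=snap('scene','s4.png')['pixels'];b=snap('side','d4.png')['pixels']
c=np.hstack([cv2.resize(a[130:300,260:440],None,fx=2.5,fy=2.5,interpolation=2),cv2.resize(b[110:280,315:445],None,fx=2.5,fy=2.5,interpolation=2)])
cv2.imwrite('pics/c5.png',c)
E
```

```text
[ 0.49475437 -0.16690774  0.26905011] [[-0.147  0.989 -0.001]
 [ 0.989  0.147  0.   ]
 [ 0.    -0.001 -1.   ]] 0.0015246695099832327 [0.37618364 0.23264943 0.7951885 ]
```

View pics/c5.png

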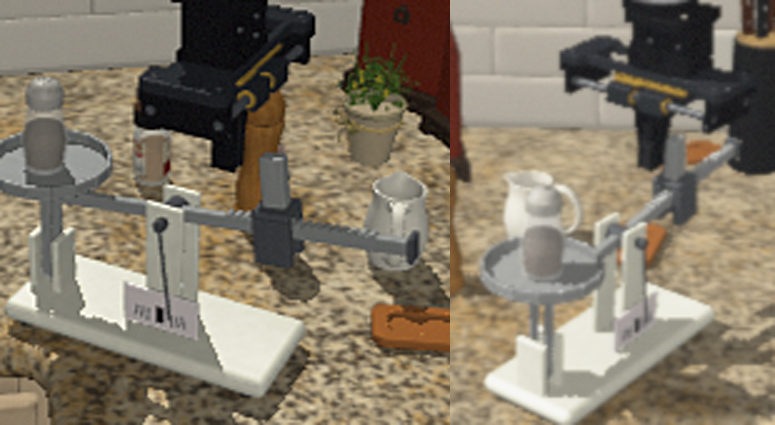

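The closed fingers stand behind the knob, in line with it. The pointer tip is at (170,318), right of the mark at (159,314). I'll write a numeric tilt reader, calibrated on the two stops, while I push.

```bash
cat > t.py <<'E'
from h import *
import sys
def pointer(f):
    g=cv2.cvtColor(cv2.imread(f),6).astype(float);c=[]
    for v in range(226,247):
        r=g[v,316:334]; w=np.clip(np.median(r)-30-r,0,None)
        # dark run nearest to the pivot-plate corridor
        u0=np.argmax(w[2:-2])+2; s=slice(u0-2,u0+3); c.append((v,316+(np.arange(18)[s]*w[s]).sum()/max(w[s].sum(),1e-9)))
    c=np.array(c);A=np.median([(b[1]-a[1])/(b[0]-a[0]) for i,a in enumerate(c) for b in c[i+6:]])
    return A
tp=cv2.imread('pics/s4.png')[220:238,417:434]
def endrow(f):
    m=cv2.matchTemplate(cv2.imread(f)[205:275,405:440],tp,cv2.TM_CCOEFF_NORMED);_,s,_,(x,y)=cv2.minMaxLoc(m)
    return 405+x+8.5,205+y+9,round(s,2)
if __name__=='__main__':
    if len(sys.argv)>1:
        s=env.sense();print(s['time_s'],s['tcp_pos'].round(4),s['contact_force'].round(1));snap('scene',sys.argv[1]);L=[sys.argv[1]]
    else:L=['scene0.png','s2.png','s3.png','s4.png']
    for f in L:
        f='pics/'+f;print(f,pointer(f),endrow(f))
E
python3 t.py
```

```text
pics/scene0.png -0.1399595478121131 (424.5, 242, 0.47)
pics/s2.png -0.14048053182946335 (424.5, 242, 0.47)
pics/s3.png 0.11264582719323989 (425.5, 229, 1.0)
pics/s4.png 0.111501724096688 (425.5, 229, 1.0)
```

>>> send_rows(series="0 0 0.008 0 0 0;-0.01 0 0 0 0 0;-0.006 0 0 0 0 0;-0.004 0 0 0 0 0;-0.003 0 0 0 0 0;-0.002 0 0 0 0 0;0 0 0 0 0 0")

```text
time_s: 9.0
tcp_pos: [0.4988, -0.1923, 0.2615]
ee_rot: [0.653, 0.757, -0.0, 0.0]
contact_force: [0.3, -1.0, -1.0]
opening: 0.0003
grasp_force: 0.0
```

```bash
python3 t.py s5.png
```

```text
9.0 [ 0.4988 -0.1923  0.2615] [ 0.3 -1.  -1. ]
pics/s5.png 0.11215601272158437 (425.5, 229, 1.0)
```

>>> send_rows(series="-0.002 0 0 0 0 0;-0.003 0 0 0 0 0;-0.003 0 0 0 0 0;-0.003 0 0 0 0 0;-0.003 0 0 0 0 0;-0.003 0 0 0 0 0;-0.003 0 0 0 0 0;-0.002 0 0 0 0 0;0 0 0 0 0 0")

```text
time_s: 9.95
tcp_pos: [0.502, -0.2143, 0.2615]
ee_rot: [0.653, 0.757, -0.0, 0.0]
contact_force: [-0.7, 0.4, 0.5]
opening: 0.0002
grasp_force: 0.1
```

```bash
python3 t.py s6.png; python3 - <<'E'
from h import *
# knob-motion estimate: template of knob top from s4
tp=cv2.imread('pics/s4.png')[192:208,362:378]
for f in('s4','s5','s6'):
    m=cv2.matchTemplate(cv2.imread(f'pics/{f}.png')[180:230,350:430],tp,5);_,s,_,(x,y)=cv2.minMaxLoc(m);print(f,350+x+8,180+y+8,s)
E
```

```text
9.95 [ 0.502  -0.2143  0.2615] [-0.7  0.4  0.5]
pics/s6.png 0.1103781203528055 (425.5, 229, 0.92)
s4 370 200 1.0
s5 374 201 0.6937795877456665
s6 383 202 0.6508945822715759
```

>>> send_rows(series="-0.003 0 0 0 0 0;-0.003 0 0 0 0 0;-0.003 0 0 0 0 0;-0.003 0 0 0 0 0;-0.003 0 0 0 0 0;-0.001 0 0 0 0 0;0.006 0 0 0 0 0;0 0 0 0 0 0;0 0 0 0 0 0;0 0 0 0 0 0")

```text
time_s: 11.0
tcp_pos: [0.5035, -0.2238, 0.2616]
ee_rot: [0.653, 0.757, 0.0, 0.0]
contact_force: [-0.3, -0.2, 0.5]
opening: 0.0006
grasp_force: 0.0
```

```bash
python3 t.py s7.png
```

```text
11.0 [ 0.5035 -0.2238  0.2616] [-0.3 -0.2  0.5]
pics/s7.png 0.11238131732827997 (425.5, 229, 0.92)
```

>>> send_rows(series="-0.004 0 0 0 0 0;-0.003 0 0 0 0 0;-0.002 0 0 0 0 0;-0.002 0 0 0 0 0;-0.002 0 0 0 0 0;-0.001 0 0 0 0 0;0.008 0 0 0 0 0;0 0 0 0 0 0;0 0 0 0 0 0;0 0 0 0 0 0;0 0 0 0 0 0;0 0 0 0 0 0")

```text
time_s: 12.25
tcp_pos: [0.5043, -0.2294, 0.2613]
ee_rot: [0.653, 0.757, 0.0, 0.0]
contact_force: [-0.9, 0.3, 0.1]
opening: 0.0001
grasp_force: 0.0
```

```bash
python3 t.py s8.png
```

```text
12.25 [ 0.5043 -0.2294  0.2613] [-0.9  0.3  0.1]
pics/s8.png 0.11243814924088784 (425.5, 229, 0.92)
```

Still on the pan stop; another notch.

>>> send_rows(series="-0.006 0 0 0 0 0;-0.003 0 0 0 0 0;-0.002 0 0 0 0 0;-0.002 0 0 0 0 0;-0.002 0 0 0 0 0;-0.001 0 0 0 0 0;0.008 0 0 0 0 0;0 0 0 0 0 0;0 0 0 0 0 0;0 0 0 0 0 0;0 0 0 0 0 0;0 0 0 0 0 0")

```text
time_s: 13.5
tcp_pos: [0.5055, -0.2374, 0.2613]
ee_rot: [0.653, 0.757, 0.0, 0.0]
contact_force: [-0.0, -0.2, 0.3]
opening: 0.0005
grasp_force: 0.0
```

```bash
python3 t.py s9.png
```

```text
13.5 [ 0.5055 -0.2374  0.2613] [-0.  -0.2  0.3]
pics/s9.png 0.06979422870367291 (425.5, 232, 0.74)
```

>>> send_rows(series="-0.007 0 0 0 0 0;-0.003 0 0 0 0 0;-0.002 0 0 0 0 0;-0.002 0 0 0 0 0;-0.002 0 0 0 0 0;-0.001 0 0 0 0 0;0.01 0 0 0 0 0;0 0 0 0 0 0;0 0 0 0 0 0;0 0 0 0 0 0;0 0 0 0 0 0;0 0 0 0 0 0")

```text
time_s: 14.75
tcp_pos: [0.5065, -0.2442, 0.2613]
ee_rot: [0.653, 0.757, 0.0, 0.0]
contact_force: [-0.4, -0.4, 0.0]
opening: 0.0003
grasp_force: 0.0
```

>>> send_rows(series="0 0 0 0 0 0;0 0 0 0 0 0;0 0 0 0 0 0;0 0 0 0 0 0;0 0 0 0 0 0;0 0 0 0 0 0;0 0 0 0 0 0;0 0 0 0 0 0")

```text
time_s: 15.55
tcp_pos: [0.5065, -0.2441, 0.2612]
ee_rot: [0.653, 0.757, 0.0, -0.0]
contact_force: [0.7, -0.4, 0.3]
opening: 0.0006
grasp_force: 0.0
```

```bash
python3 t.py s10.png
```

```text
15.55 [ 0.5065 -0.2441  0.2612] [ 0.7 -0.4  0.3]
pics/s10.png 0.016653050108934052 (425.5, 237, 0.62)
```

That reads about -0.03 rad, which is on the mark. I'll retreat upward, let it settle and check.

>>> send_rows(series="0.004 0 -0.01 0 0 0;0 0 -0.03 0 0 0;0 0 -0.04 0 0 0;0 0 -0.04 0 0 0;0 0 0 0 0 0;0 0 0 0 0 0;0 0 0 0 0 0;0 0 0 0 0 0;0 0 0 0 0 0;0 0 0 0 0 0;0 0 0 0 0 0;0 0 0 0 0 0")

```text
time_s: 16.8
tcp_pos: [0.5059, -0.2402, 0.3812]
ee_rot: [0.653, 0.757, 0.0, -0.0]
contact_force: [-0.3, 1.0, -0.4]
opening: -0.0
grasp_force: 0.0
```

```bash
python3 t.py s11.png; python3 - <<'E'
from h import *
a=cv2.imread('pics/s11.png')
cv2.imwrite('pics/c6.png',np.hstack([cv2.resize(a[215:270,300:345],None,fx=8,fy=8,interpolation=2),cv2.resize(a[160:270,255:345],None,fx=4,fy=4,interpolation=2)]))
E
```

```text
16.8 [ 0.5059 -0.2402  0.3812] [-0.3  1.  -0.4]
pics/s11.png 0.0171736316568045 (425.5, 238, 0.61)
```

View pics/c6.png

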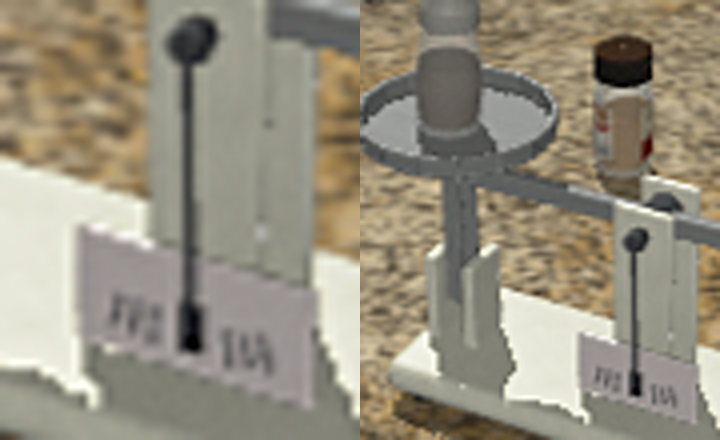

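The pointer comes down at (189,305) onto the broad mark, which spans columns 177-204. The reading is steady and the shaker is upright in the pan, so I'm handing in.

```bash
python3 -c "
from cell import env
print(env.close_job())"
```

```text
the job is handed in; nothing more can be done
None
```

The job is handed in: the salt shaker stands upright in the pan, and the pointer rests on the broad middle mark at about -0.03 rad by my camera estimate (limit 0.042), with the robot clear; the hand-in returned no verdict.

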